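Pin the crank of the salad dryer in the middle of its slack

TASK

The salad dryer's crank is back on after washing but its locking pin is not in. Feel the crank's slack, turning it clockwise (seen from above) until it bears and then counter-clockwise until it bears, without forcing the gear; set the crank midway, where the hole in the drive below lines up, and put the steel pin from the white block upright through the crank until its head is fully down. Do not drop the pin, leave the other things where they are, and let go of everything.

Things in the scene. Friction and masses are not known exactly. Their poses are not given: they have to be found in the camera images.
- dryer: salad dryer standing fixed on the counter: round white tub with grey lid, 270 mm across, its gear in a round collar (164 mm across, rim at 209 mm) on the lid; origin at the centre of its underside on the counter, z up along the crank's axis
- crank: flat steel crank bar on top of the dryer, 12 mm thick, 30 to 46 mm wide, top face 224 mm above the counter. Origin on the turning axis at the underside of the bar; z up (the axis), x along the bar to the knob: knob at +x, pin hole at -x. It turns about z with free play (20 to 35 degrees in all; where it lies is unknown) on the hidden drive plate under it, and stays where it is left.
- knob_mid (a point): middle of the black crank knob: an upright cylinder 28 mm across and 40 mm high that spins freely on its stud, 120 mm from the axis; its foot is 228 mm and its top 268 mm above the counter, this point 248 mm
- bush (a point): centre of the mouth of the pin hole in the crank's top face, 45 mm from the axis; 13.5 mm wide, chamfered, through the 12 mm bar. The drive plate, 3 mm below the bar, has a blind hole as wide, 27 mm deep, also 45 mm from the axis: it lies under the crank's hole when the crank stands midway between the ends of its free play (within about 2.5 degrees the pin finds its way in).
- axis_top (a point): point on the crank's turning axis in the bar's top face. Within its free play the crank takes about 1 N at the knob; at each end it bears firmly on the drive, which is braked and does not give. With more than about 20 N at the knob the nylon gear is being forced.
- pin: steel locking pin, at the start upright in an end hole of the white block, its head resting on the block: head 24 mm across and 34 mm high, below it a shank 12 mm thick and 40 mm long with a tapered nose; 0.1 kg. Origin at the underside of the head on the pin's axis, z up through the head. Fully home, the head lies on the crank's top face.
- pin_nose (a point): the lower end of the pin's shank, 40 mm below its head
- block: white plastic draining block, fixed, 150 x 60 x 46 mm, with three upright holes 52 mm apart along its x axis (14 mm wide, 43 mm deep); the pin stands in one end hole, the bung in the other; origin at the centre of its underside
- bung: black plastic drain bung in another hole of the white block: flat disc head 34 mm across and 9 mm thick; origin under the head. Leave it alone.
- spatula: black-handled spatula, 250 mm, lying on the counter; a bystander
- mug: white mug, 80 mm across, 90 mm high; a bystander
- jar: glass jar, 70 mm across, 100 mm high; a bystander
- mill: dark wooden pepper mill, 56 mm across, 148 mm high; a bystander

How it is judged:
By the outcome, as a careful person would: the job done as asked, in the order asked, and still so for the second after the job is handed in, with the robot touching nothing.
It also fails if it takes over 72 s, if anything falls off the work surface, if the arm or the gripper's body presses on something with over 40 N, if the wrist force passes 120 N, or if a joint passes its speed limit or range.

ROBOT

A 7-joint arm with a two-finger parallel gripper is mounted at the origin on the work surface. World frame = base frame: x ahead of the robot, y to its left, z up, the work surface at z = 0. Lengths are in m, angles in rad, forces in N, time in s.
With the tool pointing down it reaches from about 0.425 to 0.875 m from the base axis. Payload 9.9 kg.
Tool frame: the origin (TCP) lies at the very end of the fingers, on their centre line; the grasp point (between the pads) lies 19 mm behind it; z points along the fingers, x is the direction in which the jaws open and shut, and the axes are right-handed (so a half turn about z gives the same grasp; the last joint's range is limited). The gripper opens to 85 mm and grips with 20 to 120 N. Pads are 22 mm wide; open, the fingers measure 114 mm over their backs; the gripper's body (76 mm by 85 mm) begins 54 mm behind the grasp point. The pads swing forward as they close: fully open they stand 13 mm farther back than shut.
Start: joints at [1.116, 0.576, 0.025, 1.437, -0.015, 1.129, -0.057], TCP at [0.245, -0.629, 0.231] pointing down, gripper open.
Joint ranges: [-2.76, 2.76], [-0.34, 2.15], [-1.52, 1.57], [0.19, 2.46], [-1.09, 4.23], [0.17, 1.99], [-2.82, 2.82]. Speed limits (rad/s): [2.22, 2.22, 3.01, 3.01, 3.14, 3.14, 3.14].

INTERFACE

Orientations are given as a unit quaternion [w, x, y, z].
In Python, from rig import monitor, imaging, sign_off gives the robot as it stands. The module is installed in compiled form; this text tells all that it offers.
- The arm moves only by the shell command python3 -m inch 'ROWS' [FORCE]. ROWS is JSON, a list of rows, each a list of 7 numbers: the shift along the tool's x, y, z in m, then the turn, a rotation vector about the tool's x, y, z in rad, then the gripper's target within -1 to 1 (shut at 1, half-way at 0, fully open at -1). A call has exactly 5 rows; each row is the pose to reach, as a shift and turn from the pose commanded when the call began, along the tool's axes at that moment; what a row does not reach only later rows make up. A row lasts 1/8 s, in which the tool goes at most 62.5 mm and 10.7 degrees, less where a joint would pass 70% of its speed; a pose out of reach is approached as far as the arm can. A call with a gripper value outside its range is refused whole. The fingers move at their own pace and stop on an object; FORCE is the grip in N (left out, the last holds). Time passes only in rows, so rows that repeat a pose let the fingers close, or fill a call up. It gives the time, the measured TCP pose, the force and the opening at its end, in the units of the state.
- monitor.read_state(): the state, without advancing time (a new reading comes with each control period).
- imaging.capture(name): name is "scene" or "top" or "wrist"; returns a dict with "img" (480x640x3 uint8, red, green, blue), "fx", "fy", "cx", "cy" (pixels), "dist_coeffs" ([k1, k2, p1, p2, k3] as OpenCV has them; the pictures are not rectified), "extrinsics" (4x4, takes a point from world to camera coordinates); the wrist camera has in their place "hand_eye" (4x4, takes a point from camera to tool coordinates, whose origin is the TCP and whose axes are the tool frame's). Camera axes: x right, y up, looking along -z (the intrinsics and any distortion apply to the point x, -y, -z); pixel columns grow to the right and rows downward; lengths in m; the calibration is good to about 2 mm. A picture is of the moment at which its call begins: read the wrist's pose just before it. There is no depth.
- sign_off(): hands the job in, once; it reports no verdict.
The state is a dict: "time_s": time; "q": joint angles; "qd": joint speeds; "joint_torque": joint torques, N m; "tool_pos": TCP position; "orientation": TCP orientation; "wrist_force": force on the tool from outside, world axes, zero at the start; "moment": the same for the moment, N m; "width": opening from 0.0 (shut) to 1.0 (fully open).
Only numpy, scipy, OpenCV 4.12 (cv2) and the standard library are available. Lean on these libraries where they do the work, as an engineer would, in place of code of your own. Each camera call takes 0.05 s, during which the arm holds its last target.

## Working session

There is one attempt and no reset: what is moved stays moved. The work goes in short steps, Python scripts to look and compute and a shell command to move; the robot and the scene stay as the last step left them, time stands still between calls to the robot, and variables do not carry over. Pictures are saved under pics/ and viewed, and the job is handed in when it is done.

```bash
mkdir -p pics; ls
python3 - <<'E'
from rig import monitor, imaging
import cv2
print(monitor.read_state())
for n in ["scene","top","wrist"]:
    c=imaging.capture(n); cv2.imwrite(f"pics/{n}0.png",c["img"][:,:,::-1])
    print({k:v for k,v in c.items() if k!="img"})
E
```

```text
pics
{'time_s': 0.0, 'q': array([ 1.11622011,  0.57652422,  0.02483947,  1.43789719, -0.01499478,
        1.12899053, -0.05649058]), 'qd': array([ 2.17963248e-04, -5.73731800e-04, -8.50072990e-04,  1.50980655e-05,
       -8.13785571e-04,  1.28274940e-05,  2.26182655e-04]), 'joint_torque': array([-1.28713659e-04, -7.65765524e+01,  2.25123882e+00, -2.85966200e+01,
        1.55152642e-02,  1.28283500e-02,  2.17921792e-05]), 'tool_pos': array([ 0.24442462, -0.62871461,  0.23045167]), 'orientation': array([-4.24853825e-04,  8.25343713e-01, -5.64630044e-01, -6.98287997e-04]), 'wrist_force': array([-0.76972631,  0.88581196, -0.81040104]), 'moment': array([-0.02790252,  0.00997654, -0.01007614]), 'width': 0.9987073972743408}
{'fx': 609.4450888627812, 'fy': 609.4450888627812, 'cx': 329.1145832695316, 'cy': 243.2418562655645, 'dist_coeffs': array([0.03166131, 0.        , 0.        , 0.        , 0.        ]), 'extrinsics': array([[ 0.71387861,  0.70022381, -0.00799606, -0.40354017],
       [-0.54864889,  0.56637059,  0.61498679,  0.17421989],
       [ 0.43515713, -0.43463889,  0.78849687, -1.80
[... 366 characters left out ...]
51888,  0.19734246, -0.57645313],
       [-0.19707425,  0.02933497,  0.97994959, -1.1546204 ],
       [ 0.        ,  0.        ,  0.        ,  1.        ]])}
{'fx': 354.25841779255103, 'fy': 354.25841779255103, 'cx': 319.21056670297907, 'cy': 240.98116917545664, 'dist_coeffs': array([0.01291781, 0.        , 0.        , 0.        , 0.        ]), 'hand_eye': array([[ 9.99999691e-01,  3.67980007e-04, -6.94125173e-04,
        -8.64910560e-05],
       [ 1.69230358e-04, -9.63675865e-01, -2.67074518e-01,
        -6.72852202e-02],
       [-7.67189759e-04,  2.67074318e-01, -9.63675630e-01,
        -1.42785750e-01],
       [ 0.00000000e+00,  0.00000000e+00,  0.00000000e+00,
         1.00000000e+00]])}
```

View pics/scene0.png

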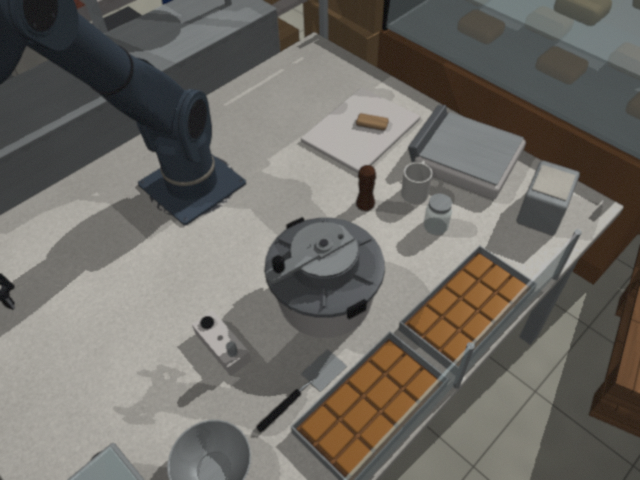

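View pics/top0.png

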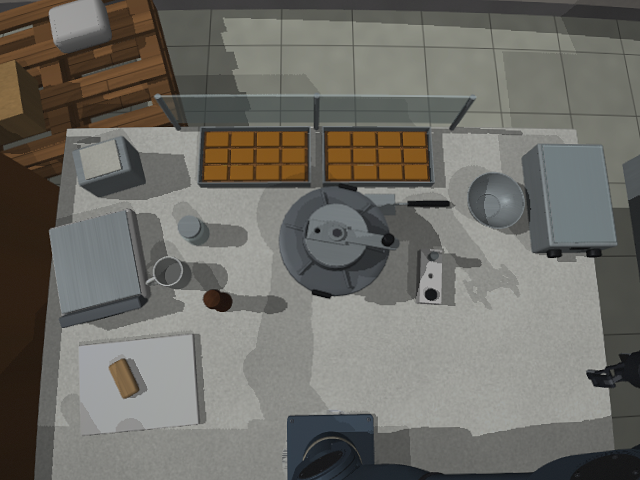

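View pics/wrist0.png

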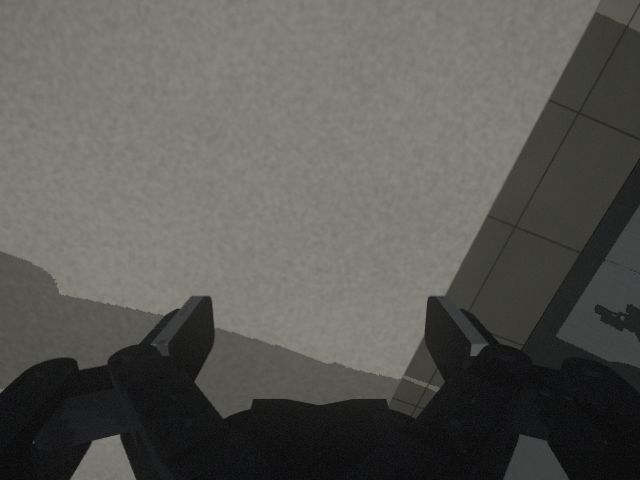

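The top view shows the crank hub near (337,233), the knob near (388,240), the pin hole near (317,230), the block with the pin near (436,253) and the bung near (431,295). I'll zoom in.

```bash
cat > h.py <<'E'
import numpy as np, cv2
from scipy.spatial.transform import Rotation as R
from rig import monitor, imaging
def q2R(q): return R.from_quat([q[1],q[2],q[3],q[0]]).as_matrix()
class Cam:
    def __init__(s,name):
        st=monitor.read_state(); c=imaging.capture(name); s.img=c["img"][:,:,::-1].copy(); s.st=st
        s.K=np.array([[c["fx"],0,c["cx"]],[0,c["fy"],c["cy"]],[0,0,1]]); s.d=np.array(c["dist_coeffs"])
        if name=="wrist":
            T=np.eye(4);T[:3,:3]=q2R(st["orientation"]);T[:3,3]=st["tool_pos"]; s.c2w=T@c["hand_eye"]
        else: s.c2w=np.linalg.inv(c["extrinsics"])
    def ray(s,u,v):
        p=cv2.undistortPoints(np.array([[[u,v]]],float),s.K,s.d)[0,0]
        d=s.c2w[:3,:3]@np.array([p[0],-p[1],-1]); return s.c2w[:3,3],d/np.linalg.norm(d)
    def onz(s,u,v,z):
        o,d=s.ray(u,v); return o+d*(z-o[2])/d[2]
    def proj(s,P):
        P=np.atleast_2d(P); w=np.linalg.inv(s.c2w); p=P@w[:3,:3].T+w[:3,3]
        p=p*[1,-1,-1]; return cv2.projectPoints(p,np.zeros(3),np.zeros(3),s.K,s.d)[0][:,0]
def tri(rays):
    A=0;b=0
    for o,d in rays:
        M=np.eye(3)-np.outer(d,d);A=A+M;b=b+M@o
    x=np.linalg.solve(A,b); return x,[np.linalg.norm((np.eye(3)-np.outer(d,d))@(x-o)) for o,d in rays]
def crop(img,x0,y0,x1,y1,k,fn): cv2.imwrite(fn,cv2.resize(img[y0:y1,x0:x1],None,fx=k,fy=k,interpolation=cv2.INTER_CUBIC))
def st():
    s=monitor.read_state(); print("t",s["time_s"],"p",s["tool_pos"].round(4),"f",s["wrist_force"].round(2),"m",s["moment"].round(2),"w",round(s["width"],3),"q",s["q"].round(3)); Rm=q2R(s["orientation"]); print("toolx",Rm[:,0].round(4),"y",Rm[:,1].round(4),"z",Rm[:,2].round(4)); return s,Rm
E
python3 - <<'E'
import cv2
from h import crop
t=cv2.imread("pics/top0.png"); s=cv2.imread("pics/scene0.png")
crop(t,270,180,470,330,4,"pics/tz.png"); crop(s,180,200,400,380,3,"pics/sz.png")
E
```

```text
(no output)
```

View pics/tz.png

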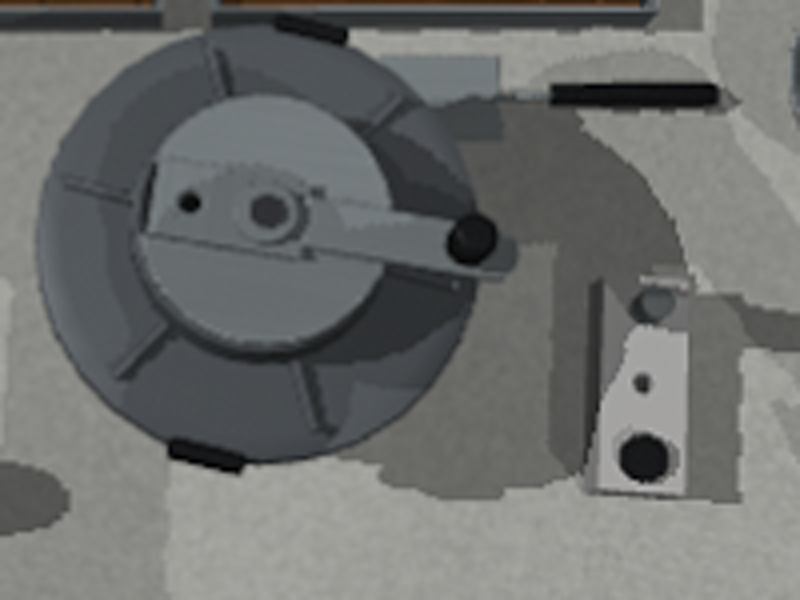

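View pics/sz.png

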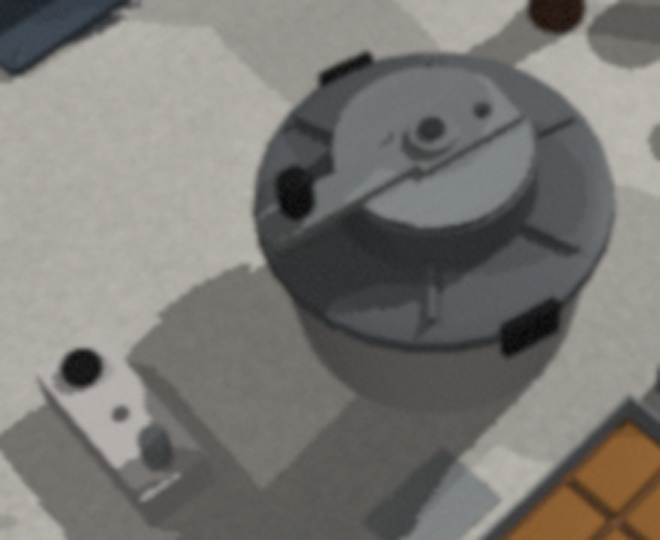

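Run:
```python
from h import *
t=Cam("top"); s=Cam("scene")
pts=dict(hole=((317.5,230.5),(340.7,236.7),.224),hub=((337,233),(324,242.7),.226),knob=((388,240),(278.3,264),.25),pin=((434,255.7),(231.7,345.5),.080),mid=((430.5,275.75),(220.3,337.7),.046),bung=((431.2,294.5),(207,322.3),.055))
for n,(a,b,z) in pts.items():
    x,r=tri([t.ray(*a),s.ray(*b)]); print(n,x.round(4),np.round(r,4),"top:",t.onz(*a,z).round(4),"scene:",s.onz(*b,z).round(4))
st()
```

```text
hole [0.5735 0.0319 0.2234] [0.0001 0.0001] top: [0.5733 0.0318 0.224 ] scene: [0.574  0.0316 0.224 ]
hub [ 0.5647 -0.0136  0.2349] [0.0003 0.0003] top: [ 0.5665 -0.0143  0.226 ] scene: [ 0.5599 -0.0085  0.226 ]
knob [ 0.5436 -0.1315  0.2498] [0.0004 0.0004] top: [ 0.5438 -0.1311  0.25  ] scene: [ 0.5435 -0.1319  0.25  ]
pin [ 0.5352 -0.2855  0.0783] [0.0002 0.0002] top: [ 0.5348 -0.2852  0.08  ] scene: [ 0.5361 -0.2858  0.08  ]
mid [ 0.484  -0.2821  0.0462] [0.0006 0.0006] top: [ 0.4844 -0.2816  0.046 ] scene: [ 0.4835 -0.2825  0.046 ]
bung [ 0.4319 -0.2794  0.0522] [0.0005 0.0005] top: [ 0.4319 -0.2782  0.055 ] scene: [ 0.4332 -0.2805  0.055 ]
t 0.25 p [ 0.2445 -0.629   0.2309] f [ 0.07 -0.48 -0.25] m [-0.05  0.08 -0.02] w 0.998 q [ 1.116  0.576  0.025  1.437 -0.015  1.129 -0.056]
toolx [ 3.624e-01 -9.320e-01 -8.000e-04] y [-9.320e-01 -3.624e-01  1.000e-04] z [-4.e-04  7.e-04 -1.e+00]
```

```bash
cat >> h.py <<'E'
def go(p,xdir_deg=None):
    """print shift in tool axes and turn about tool z to reach p with tool-x at the given world yaw"""
    s,Rm=st(); d=Rm.T@(np.array(p)-s["tool_pos"])
    if xdir_deg is None: tgt=np.arctan2(Rm[1,0],Rm[0,0])
    else: tgt=np.radians(xdir_deg)
    x=np.array([np.cos(tgt),np.sin(tgt),0]); z=np.array([0,0,-1.]); Rt=np.stack([x,np.cross(z,x),z],1)
    print("shift",d.round(4),"turn",R.from_matrix(Rm.T@Rt).as_rotvec().round(4))
E
python3 -m inch '[[-0.036,-0.046,-0.015,0,0,-0.1,0],[-0.072,-0.092,-0.03,0,0,-0.2,0],[-0.108,-0.138,-0.045,0,0,-0.3,0],[-0.144,-0.184,-0.06,0,0,-0.4,0],[-0.18,-0.23,-0.069,0,0,-0.5,0]]' 20; python3 -c "
from h import *
go([.5436,-.1315,.30],-10.4)"
```

```text
time_s: 0.88
tool_pos: [0.3947, -0.3764, 0.3012]
orientation: [0.0, 0.94, -0.341, 0.001]
wrist_force: [0.5, -0.8, 0.5]
width: 0.496
t 0.875 p [ 0.3947 -0.3764  0.3012] f [ 0.51 -0.85  0.53] m [-0.04 -0.05 -0.01] w 0.496 q [ 0.784  0.325 -0.151  1.669  0.053  1.15  -0.078]
toolx [ 0.767  -0.6417  0.0012] y [-6.417e-01 -7.670e-01  1.000e-04] z [ 9.e-04 -9.e-04 -1.e+00]
shift [-0.0429 -0.2834  0.0011] turn [ 4.000e-04 -1.200e-03 -5.151e-01]
```

```bash
python3 -m inch '[[-0.01,-0.057,0,0,0,-0.103,0],[-0.019,-0.114,0,0,0,-0.206,0],[-0.028,-0.171,0,0,0,-0.309,0],[-0.036,-0.228,0,0,0,-0.412,0],[-0.043,-0.283,0,0,0,-0.515,0]]'; python3 -c "
from h import *
go([.5436,-.1315,.236],-10.4)
c=Cam('wrist'); cv2.imwrite('pics/w1.png',c.img)
print(c.proj([[.5436,-.1315,.268],[.5735,.0319,.224]]))"
```

```text
time_s: 1.5
tool_pos: [0.5439, -0.1322, 0.3005]
orientation: [0.0, 0.996, -0.091, 0.0]
wrist_force: [0.8, -0.5, -0.3]
width: 0.501
t 1.5 p [ 0.5439 -0.1322  0.3005] f [ 0.85 -0.5  -0.32] m [-0.05 -0.04  0.03] w 0.501 q [ 0.403  0.361 -0.358  1.63   0.135  1.175 -0.167]
toolx [ 9.835e-01 -1.807e-01  4.000e-04] y [-1.807e-01 -9.835e-01  2.000e-04] z [ 4.e-04 -2.e-04 -1.e+00]
shift [-0.0005 -0.0006  0.0645] turn [ 0.0002 -0.0004 -0.0002]
[[318.74494368 274.13043747]
 [318.44977739 -57.72492866]]
```

View pics/w1.png

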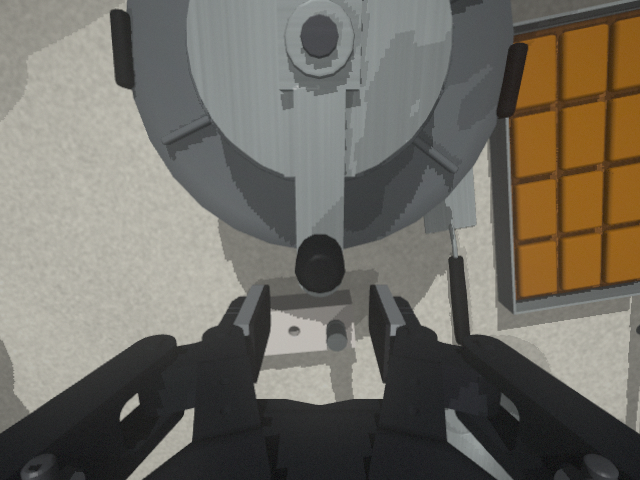

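Knob top is at about (320,270), predicted (319,274). It lies centred between the jaws. Next I descend and close gently.

```bash
python3 -m inch '[[0,0,0.02,0,0,0,0],[0,0,0.04,0,0,0,0],[0,0,0.064,0,0,0,0],[0,0,0.064,0,0,0,0.2],[0,0,0.064,0,0,0,1]]' 20;python3 -m inch '[[0,0,0,0,0,0,1],[0,0,0,0,0,0,1],[0,0,0,0,0,0,1],[0,0,0,0,0,0,1],[0,0,0,0,0,0,1]]' 20; python3 -c "
from h import *
st()
c=Cam('wrist'); cv2.imwrite('pics/w2.png',c.img)"
```

```text
time_s: 2.17
tool_pos: [0.5431, -0.134, 0.2367]
orientation: [-0.0, 0.996, -0.092, -0.0]
wrist_force: [1.6, -0.7, -8.6]
width: 0.32
time_s: 2.8
tool_pos: [0.5431, -0.134, 0.2365]
orientation: [0.0, 0.996, -0.092, 0.0]
wrist_force: [-2.0, -1.0, -3.0]
width: 0.324
t 2.8 p [ 0.5431 -0.134   0.2365] f [-1.98 -0.97 -3.01] m [-0.2   0.33  0.02] w 0.324 q [ 0.399  0.412 -0.35   1.732  0.161  1.026 -0.193]
toolx [ 9.829e-01 -1.841e-01  1.000e-04] y [-1.841e-01 -9.829e-01  2.000e-04] z [ 1.e-04 -2.e-04 -1.e+00]
```

View pics/w2.png

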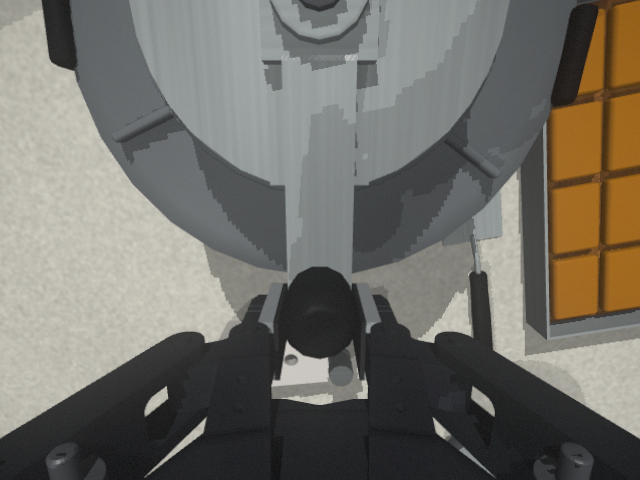

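```bash
python3 -m inch '[[-0.0008,0,0,0,0,0.007,1],[-0.0017,0,0,0,0,0.014,1],[-0.0025,0,0,0,0,0.021,1],[-0.0034,-0.00005,0,0,0,0.028,1],[-0.0042,-0.0001,0,0,0,0.035,1]]'; python3 -m inch '[[-0.0008,0,0,0,0,0.007,1],[-0.0017,0,0,0,0,0.014,1],[-0.0025,0,0,0,0,0.021,1],[-0.0034,-0.00005,0,0,0,0.028,1],[-0.0042,-0.0001,0,0,0,0.035,1]]'
```

```text
time_s: 3.48
tool_pos: [0.5391, -0.1331, 0.2364]
orientation: [0.0, 0.994, -0.11, 0.0]
wrist_force: [0.5, -3.4, -1.3]
width: 0.32
time_s: 4.1
tool_pos: [0.5349, -0.1321, 0.2363]
orientation: [0.0, 0.992, -0.127, 0.0]
wrist_force: [0.2, -3.3, -0.5]
width: 0.318
```

```bash
python3 -m inch '[[-0.0008,0,0,0,0,0.007,1],[-0.0017,0,0,0,0,0.014,1],[-0.0025,0,0,0,0,0.021,1],[-0.0034,-0.00005,0,0,0,0.028,1],[-0.0042,-0.0001,0,0,0,0.035,1]]'
```

```text
time_s: 4.72
tool_pos: [0.5308, -0.131, 0.2363]
orientation: [0.0, 0.989, -0.145, -0.0]
wrist_force: [-0.7, -3.9, 0.6]
width: 0.319
```

```bash
python3 -c "
from h import *
s,Rm=st(); print(Rm.T@s['wrist_force'])"
```

```text
t 4.725 p [ 0.5308 -0.131   0.2363] f [-0.68 -3.89  0.62] m [-1.04  0.08  0.02] w 0.319 q [ 0.385  0.392 -0.326  1.764  0.145  1.01  -0.287]
toolx [ 0.9581 -0.2866  0.    ] y [-2.866e-01 -9.581e-01  2.000e-04] z [-0.e+00 -2.e-04 -1.e+00]
[ 0.4629533   3.92667436 -0.61765749]
```

```bash
python3 -m inch '[[-0.0008,0,0,0,0,0.007,1],[-0.0017,0,0,0,0,0.014,1],[-0.0025,0,0,0,0,0.021,1],[-0.0034,-0.00005,0,0,0,0.028,1],[-0.0042,-0.0001,0,0,0,0.035,1]]'
```

```text
time_s: 5.35
tool_pos: [0.5268, -0.1297, 0.2363]
orientation: [0.0, 0.987, -0.162, -0.0]
wrist_force: [-0.9, -5.4, 1.3]
width: 0.316
```

```bash
python3 -m inch '[[-0.0008,0,0,0,0,0.007,1],[-0.0017,0,0,0,0,0.014,1],[-0.0025,0,0,0,0,0.021,1],[-0.0034,-0.00005,0,0,0,0.028,1],[-0.0042,-0.0001,0,0,0,0.035,1]]'
```

```text
time_s: 5.98
tool_pos: [0.5228, -0.1283, 0.2363]
orientation: [0.0, 0.984, -0.179, -0.0]
wrist_force: [-1.3, -5.9, 1.5]
width: 0.321
```

```bash
python3 -m inch '[[-0.0008,0.0001,0,0,0,0.007,1],[-0.0017,0.0002,0,0,0,0.014,1],[-0.0025,0.0002,0,0,0,0.021,1],[-0.0034,0.0003,0,0,0,0.028,1],[-0.0042,0.0003,0,0,0,0.035,1]]'
```

```text
time_s: 6.6
tool_pos: [0.5189, -0.1268, 0.2363]
orientation: [-0.0, 0.981, -0.196, 0.0]
wrist_force: [-1.2, -3.9, 1.1]
width: 0.32
```

```bash
python3 -m inch '[[-0.0008,0,0,0,0,0.007,1],[-0.0017,0,0,0,0,0.014,1],[-0.0025,0,0,0,0,0.021,1],[-0.0034,0.0001,0,0,0,0.028,1],[-0.0042,0.0001,0,0,0,0.035,1]]'
```

```text
time_s: 7.22
tool_pos: [0.515, -0.1252, 0.2363]
orientation: [-0.0, 0.977, -0.213, -0.0]
wrist_force: [-0.1, -3.3, 1.0]
width: 0.323
```

```bash
python3 -m inch '[[-0.0008,0,0,0,0,0.007,1],[-0.0017,0,0,0,0,0.014,1],[-0.0025,0,0,0,0,0.021,1],[-0.0034,0.0001,0,0,0,0.028,1],[-0.0042,0.0001,0,0,0,0.035,1]]'
```

```text
time_s: 7.85
tool_pos: [0.5112, -0.1234, 0.2363]
orientation: [-0.0, 0.973, -0.231, 0.0]
wrist_force: [-0.5, -1.7, -0.6]
width: 0.322
```

```bash
python3 -c "
from h import *
s,Rm=st(); print(Rm.T@s['wrist_force'])"
```

```text
t 7.85 p [ 0.5112 -0.1234  0.2363] f [-0.53 -1.66 -0.65] m [-0.31  0.   -0.05] w 0.322 q [ 0.357  0.358 -0.289  1.815  0.12   0.986 -0.447]
toolx [ 8.937e-01 -4.486e-01 -1.000e-04] y [-4.486e-01 -8.937e-01 -4.000e-04] z [ 1.e-04  3.e-04 -1.e+00]
[0.27273329 1.71576828 0.64883236]
```

Still free (about 16° turned). Continuing.

```bash
python3 -m inch '[[-0.0008,0,0,0,0,0.007,1],[-0.0017,0,0,0,0,0.014,1],[-0.0025,0,0,0,0,0.021,1],[-0.0034,0,0,0,0,0.028,1],[-0.0042,0,0,0,0,0.035,1]]'
```

```text
time_s: 8.48
tool_pos: [0.5075, -0.1215, 0.2363]
orientation: [-0.0, 0.969, -0.248, 0.0]
wrist_force: [1.5, 0.2, -1.4]
width: 0.319
```

```bash
python3 -m inch '[[-0.0008,0,0,0,0,0.007,1],[-0.0017,0,0,0,0,0.014,1],[-0.0025,0,0,0,0,0.021,1],[-0.0034,0,0,0,0,0.028,1],[-0.0042,0,0,0,0,0.035,1]]'
```

```text
time_s: 9.1
tool_pos: [0.505, -0.1202, 0.2365]
orientation: [-0.0, 0.964, -0.265, 0.001]
wrist_force: [6.8, -1.8, -5.4]
width: 0.321
```

```bash
python3 -m inch '[[-0.0003,0,0,0,0,0,1],[-0.0006,0,0,0,0,0,1],[-0.0008,0,0,0,0,0,1],[-0.0008,0,0,0,0,0,1],[-0.0008,0,0,0,0,0,1]]'; python3 -c "
from h import *
s,Rm=st(); print(Rm.T@s['wrist_force'])
A=np.array([.5653,-.0127]); d=s['tool_pos'][:2]-A; print(np.degrees(np.arctan2(d[1],d[0])),np.hypot(*d))"
```

```text
time_s: 9.72
tool_pos: [0.5049, -0.1201, 0.2365]
orientation: [-0.0, 0.964, -0.265, 0.002]
wrist_force: [10.0, -2.3, -6.3]
width: 0.324
t 9.725 p [ 0.5049 -0.1201  0.2365] f [ 9.99 -2.28 -6.29] m [-0.56 -2.03 -0.05] w 0.324 q [ 0.343  0.345 -0.274  1.834  0.112  0.974 -0.514]
toolx [ 0.86   -0.5104  0.0036] y [-0.5104 -0.86   -0.0012] z [ 3.7e-03 -8.0e-04 -1.0e+00]
[ 9.73334112 -3.12888116  6.32952701]
-119.35103779702533 0.12321787928873833
```

```bash
python3 -m inch '[[0.0059,-0.0001,0,0,0,-0.0314,1],[0.0097,-0.0002,0,0,0,-0.0628,1],[0.0136,-0.0005,0,0,0,-0.0942,1],[0.0174,-0.001,0,0,0,-0.1257,1],[0.0212,-0.0015,0,0,0,-0.157,1]]'; python3 -c "
from h import *
s,Rm=st(); print(Rm.T@s['wrist_force'])
A=np.array([.5653,-.0127]); d=s['tool_pos'][:2]-A; print(np.degrees(np.arctan2(d[1],d[0])),np.hypot(*d))"
```

```text
time_s: 10.35
tool_pos: [0.5223, -0.1285, 0.2363]
orientation: [-0.0, 0.982, -0.187, -0.0]
wrist_force: [1.2, 5.9, -0.7]
width: 0.317
t 10.35 p [ 0.5223 -0.1285  0.2363] f [ 1.19  5.86 -0.71] m [ 1.2  -0.15 -0.01] w 0.317 q [ 0.373  0.377 -0.308  1.786  0.132  0.999 -0.362]
toolx [ 9.303e-01 -3.667e-01 -3.000e-04] y [-3.667e-01 -9.303e-01 -6.000e-04] z [-1.e-04  7.e-04 -1.e+00]
[-1.04318774 -5.88261016  0.71058601]
-110.36867181183356 0.12347992855964283
```

```bash
python3 -m inch '[[0.0039,-0.0004,0,0,0,-0.0314,1],[0.0077,-0.0008,0,0,0,-0.0628,1],[0.0116,-0.0012,0,0,0,-0.0942,1],[0.0154,-0.0017,0,0,0,-0.1257,1],[0.0192,-0.0022,0,0,0,-0.157,1]]'; python3 -c "
from h import *
s,Rm=st(); print(Rm.T@s['wrist_force'])
A=np.array([.5653,-.0127]); d=s['tool_pos'][:2]-A; print(np.degrees(np.arctan2(d[1],d[0])),np.hypot(*d))"
```

```text
time_s: 10.98
tool_pos: [0.5409, -0.1338, 0.2362]
orientation: [-0.0, 0.994, -0.109, -0.0]
wrist_force: [0.3, 5.1, -0.9]
width: 0.322
t 10.975 p [ 0.5409 -0.1338  0.2362] f [ 0.25  5.12 -0.93] m [ 1.18  0.05 -0.03] w 0.322 q [ 0.394  0.409 -0.342  1.738  0.156  1.022 -0.222]
toolx [ 9.762e-01 -2.170e-01 -3.000e-04] y [-2.170e-01 -9.762e-01 -3.000e-04] z [-2.e-04  3.e-04 -1.e+00]
[-0.86582905 -5.05510536  0.93002801]
-101.38760375837217 0.12353024113899433
```

Free. Now slow 2° steps counter-clockwise.

```bash
python3 -m inch '[[0.0008,-0.0001,0,0,0,-0.007,1],[0.0017,-0.0002,0,0,0,-0.014,1],[0.0025,-0.0003,0,0,0,-0.021,1],[0.0034,-0.0003,0,0,0,-0.028,1],[0.0042,-0.0003,0,0,0,-0.035,1]]'
```

```text
time_s: 11.6
tool_pos: [0.5449, -0.1345, 0.2363]
orientation: [-0.0, 0.996, -0.093, -0.0]
wrist_force: [-1.1, 5.4, -0.4]
width: 0.32
```

```bash
python3 -m inch '[[0.0008,-0.0001,0,0,0,-0.007,1],[0.0017,-0.0002,0,0,0,-0.014,1],[0.0025,-0.0003,0,0,0,-0.021,1],[0.0034,-0.0003,0,0,0,-0.028,1],[0.0042,-0.0003,0,0,0,-0.035,1]]'
```

```text
time_s: 12.22
tool_pos: [0.5491, -0.1352, 0.2363]
orientation: [0.0, 0.997, -0.075, -0.0]
wrist_force: [-0.7, 4.2, -1.1]
width: 0.317
```

```bash
python3 -c "
from h import *
s,Rm=st(); print(Rm.T@s['wrist_force'])
A=np.array([.5653,-.0127]); d=s['tool_pos'][:2]-A; print(np.degrees(np.arctan2(d[1],d[0])),np.hypot(*d))"
```

```text
t 12.225 p [ 0.5491 -0.1352  0.2363] f [-0.74  4.22 -1.12] m [0.9  0.09 0.01] w 0.317 q [ 0.402  0.422 -0.357  1.717  0.167  1.033 -0.163]
toolx [ 9.887e-01 -1.501e-01 -1.000e-04] y [-1.501e-01 -9.887e-01  1.000e-04] z [-1.e-04 -0.e+00 -1.e+00]
[-1.36905564 -4.05897867  1.12390698]
-97.54357167952479 0.12352823020749501
```

```bash
python3 -m inch '[[0.0008,-0.0001,0,0,0,-0.007,1],[0.0017,-0.0002,0,0,0,-0.014,1],[0.0025,-0.0003,0,0,0,-0.021,1],[0.0034,-0.0003,0,0,0,-0.028,1],[0.0042,-0.0003,0,0,0,-0.035,1]]'
```

```text
time_s: 12.85
tool_pos: [0.5533, -0.1356, 0.2363]
orientation: [0.0, 0.998, -0.058, -0.0]
wrist_force: [-0.9, 2.6, -1.0]
width: 0.316
```

```bash
python3 -m inch '[[0.0008,-0.0001,0,0,0,-0.007,1],[0.0017,-0.0002,0,0,0,-0.014,1],[0.0025,-0.0003,0,0,0,-0.021,1],[0.0034,-0.0003,0,0,0,-0.028,1],[0.0042,-0.0003,0,0,0,-0.035,1]]'
```

```text
time_s: 13.48
tool_pos: [0.5575, -0.1359, 0.2363]
orientation: [0.0, 0.999, -0.04, 0.0]
wrist_force: [-1.8, 0.3, -0.8]
width: 0.322
```

```bash
python3 -m inch '[[0.0008,0,0,0,0,-0.007,1],[0.0017,0,0,0,0,-0.014,1],[0.0025,-0.0001,0,0,0,-0.021,1],[0.0034,-0.0001,0,0,0,-0.028,1],[0.0042,-0.0001,0,0,0,-0.035,1]]'
```

```text
time_s: 14.1
tool_pos: [0.5617, -0.1361, 0.2363]
orientation: [0.0, 1.0, -0.023, 0.0]
wrist_force: [-1.5, -1.4, -0.3]
width: 0.318
```

```bash
python3 -c "
from h import *
s,Rm=st(); print(Rm.T@s['wrist_force'])
A=np.array([.5653,-.0127]); d=s['tool_pos'][:2]-A; print(np.degrees(np.arctan2(d[1],d[0])),np.hypot(*d))"
```

```text
t 14.1 p [ 0.5617 -0.1361  0.2363] f [-1.45 -1.38 -0.29] m [-0.36  0.26  0.01] w 0.318 q [ 0.411  0.443 -0.381  1.685  0.185  1.049 -0.074]
toolx [ 9.99e-01 -4.57e-02  1.00e-04] y [-4.57e-02 -9.99e-01  2.00e-04] z [ 1.e-04 -2.e-04 -1.e+00]
[-1.38869986  1.44523196  0.28616778]
-91.65602492617074 0.12341168403768035
```

```bash
python3 -m inch '[[0.0008,0,0,0,0,-0.007,1],[0.0017,0,0,0,0,-0.014,1],[0.0025,-0.0001,0,0,0,-0.021,1],[0.0034,-0.0001,0,0,0,-0.028,1],[0.0042,-0.0001,0,0,0,-0.035,1]]'
```

```text
time_s: 14.72
tool_pos: [0.564, -0.1362, 0.2361]
orientation: [0.0, 1.0, -0.005, -0.002]
wrist_force: [-9.8, -2.1, 6.2]
width: 0.316
```

```bash
python3 -m inch '[[0.0008,0,0,0,0,-0.007,1],[0.0017,0,0,0,0,-0.014,1],[0.0025,-0.0001,0,0,0,-0.021,1],[0.0034,-0.0001,0,0,0,-0.028,1],[0.0042,-0.0001,0,0,0,-0.035,1]]'
```

```text
time_s: 15.35
tool_pos: [0.5652, -0.1363, 0.2358]
orientation: [0.0, 1.0, 0.012, -0.005]
wrist_force: [-20.9, -1.6, 12.4]
width: 0.32
```

I sent two steps together and the second one met the stop, so the peak was about 21 N. Backing off now.

```bash
python3 -m inch '[[-0.0042,0,0,0,0,0.035,1],[-0.0078,-0.0002,0,0,0,0.0628,1],[-0.0117,-0.0005,0,0,0,0.0942,1],[-0.0155,-0.001,0,0,0,0.1257,1],[-0.0193,-0.0015,0,0,0,0.157,1]]';  python3 -c "
from h import *
s,Rm=st(); print(Rm.T@s['wrist_force'])
A=np.array([.5653,-.0127]); d=s['tool_pos'][:2]-A; print(np.degrees(np.arctan2(d[1],d[0])),np.hypot(*d))"
```

```text
time_s: 15.98
tool_pos: [0.5507, -0.1351, 0.2364]
orientation: [0.0, 0.998, -0.068, 0.0]
wrist_force: [1.0, -4.5, -1.0]
width: 0.318
t 15.975 p [ 0.5507 -0.1351  0.2364] f [ 0.98 -4.45 -0.95] m [-0.83 -0.06 -0.04] w 0.318 q [ 0.403  0.424 -0.36   1.713  0.17   1.034 -0.15 ]
toolx [ 9.909e-01 -1.348e-01  5.000e-04] y [-1.348e-01 -9.909e-01  3.000e-04] z [ 5.e-04 -3.e-04 -1.e+00]
[1.57419069 4.27790617 0.95482767]
-96.7836907539547 0.12329848004380334
```

```bash
python3 -m inch '[[-0.0044,0,0,0,0,0.0358,1],[-0.0088,-0.0002,0,0,0,0.0716,1],[-0.0132,-0.0005,0,0,0,0.1073,1],[-0.0176,-0.0009,0,0,0,0.1431,1],[-0.0176,-0.0009,0,0,0,0.1431,1]]';  python3 -c "
from h import *
s,Rm=st(); print(Rm.T@s['wrist_force'])
A=np.array([.5653,-.0127]); d=s['tool_pos'][:2]-A; print(np.degrees(np.arctan2(d[1],d[0])),np.hypot(*d))"
```

```text
time_s: 16.6
tool_pos: [0.5327, -0.1315, 0.2363]
orientation: [0.0, 0.99, -0.138, -0.0]
wrist_force: [-2.0, -5.5, 0.9]
width: 0.32
t 16.6 p [ 0.5327 -0.1315  0.2363] f [-2.03 -5.46  0.87] m [-0.92  0.55 -0.01] w 0.32 q [ 0.386  0.395 -0.329  1.758  0.147  1.013 -0.274]
toolx [ 9.620e-01 -2.732e-01 -9.000e-04] y [-2.732e-01 -9.620e-01  4.000e-04] z [-1.e-03 -1.e-04 -1.e+00]
[-0.46230542  5.80900341 -0.87231336]
-105.35926844159412 0.12322241849495857
```

```bash
python3 -m inch '[[0,0,0,0,0,0,0],[0,0,0,0,0,0,0],[0,0,-0.02,0,0,0,0],[0,0,-0.05,0,0,0,0],[0,0,-0.09,0,0,0,0]]'; python3 -m inch '[[0,-0.03,-0.02,0,0,0,0],[0,-0.07,-0.02,0,0,0,0],[0,-0.1,-0.02,0,0,0,0],[0,-0.1,-0.02,0,0,0,0],[0,-0.1,-0.02,0,0,0,0]]'; python3 -c "
from h import *
go([.5352,-.2855,.15],-15.8)
c=Cam('wrist'); cv2.imwrite('pics/w3.png',c.img)
t=Cam('top'); cv2.imwrite('pics/t3.png',t.img)
"
```

```text
time_s: 17.23
tool_pos: [0.5332, -0.1309, 0.3266]
orientation: [-0.0, 0.991, -0.137, -0.001]
wrist_force: [1.3, 0.2, 0.2]
width: 0.502
time_s: 17.85
tool_pos: [0.5606, -0.0358, 0.3461]
orientation: [0.0, 0.99, -0.138, -0.0]
wrist_force: [0.3, -0.0, 0.1]
width: 0.497
t 17.85 p [ 0.5606 -0.0358  0.3461] f [ 0.31 -0.05  0.07] m [-0.03  0.   -0.03] w 0.497 q [ 0.237  0.338 -0.37   1.541  0.125  1.287 -0.425]
toolx [ 9.621e-01 -2.725e-01 -3.000e-04] y [-2.725e-01 -9.621e-01  2.000e-04] z [-4.e-04 -1.e-04 -1.e+00]
shift [0.0437 0.2471 0.1962] turn [ 0.0002  0.0003 -0.0003]
```

View pics/w3.png

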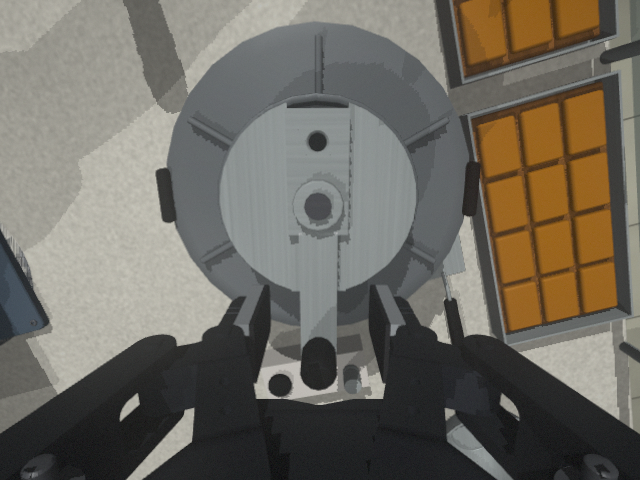

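Crank stands midway; hole at (317,141), hub (319,206), knob (319,355).

Run:
```python
from h import *
c=Cam('wrist')
g=cv2.cvtColor(c.img,cv2.COLOR_BGR2GRAY)
def cen(x0,y0,x1,y1,th):
    m=(g[y0:y1,x0:x1]<th).astype(np.uint8); n,l,s,ce=cv2.connectedComponentsWithStats(m); i=1+np.argmax(s[1:,4]); return ce[i]+[x0,y0], s[i]
for th in (60,75,90): print(th,cen(302,126,332,156,th))
h,_=cen(302,126,332,156,75); print("hole",c.onz(*h,.224))
m=c.img[180:232,290:348]
hb,_=cen(302,190,336,222,95); print("hub",hb,c.onz(*hb,.230), c.onz(*hb,.24))
crop(c.img,270,100,370,240,5,"pics/w3z.png")
t=cv2.imread('pics/t3.png')
crop(t,300,200,400,270,6,"pics/t3z.png")
k=np.array([.5327,-.1315]);A=np.array([.5653,-.0127]);print("pred hole from knob line",A-(k-A)/np.linalg.norm(k-A)*.045)
```

```text
60 (array([316.72131148, 140.5       ]), array([  7,   6,  17,  18, 244], dtype=int32))
75 (array([316.75757576, 140.34469697]), array([  6,   5,  18,  19, 264], dtype=int32))
90 (array([316.77210884, 139.82653061]), array([  6,   4,  19,  20, 294], dtype=int32))
hole [0.57747154 0.03036405 0.224     ]
hub [317.38709677 205.49575552] [ 0.56520665 -0.01420381  0.23      ] [ 0.56573448 -0.01255636  0.24      ]
pred hole from knob line [0.57720827 0.03069577]
```

View pics/w3z.png

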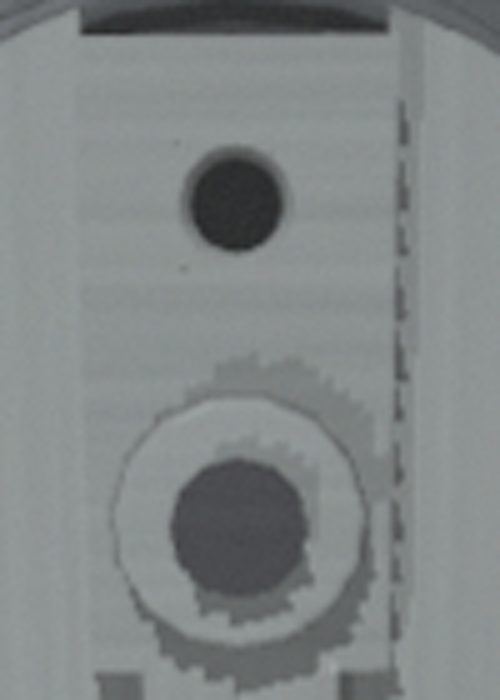

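View pics/t3z.png

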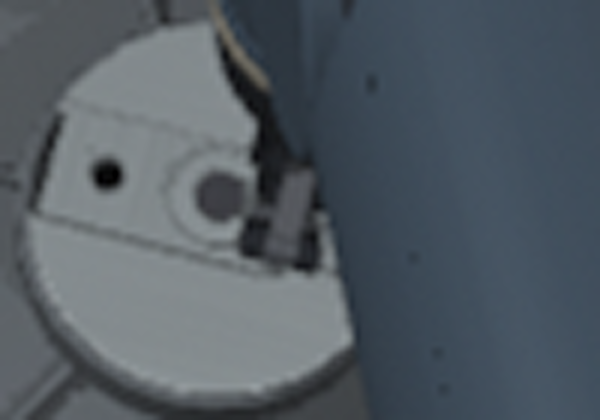

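```bash
python3 -m inch '[[0.009,0.055,0,0,0,0,-0.2],[0.018,0.11,0,0,0,0,-0.2],[0.028,0.165,0,0,0,0,-0.2],[0.037,0.21,0.02,0,0,0,-0.2],[0.044,0.247,0.06,0,0,0,-0.2]]'; python3 -m inch '[[0,0,0.05,0,0,0,-0.2],[0,0,0.1,0,0,0,-0.2],[0,0,0.12,0,0,0,-0.2],[0,0,0.12,0,0,0,-0.2],[0,0,0.12,0,0,0,-0.2]]'; python3 -c "
from h import *
go([.5352,-.2855,.05],-15.8)
c=Cam('wrist'); cv2.imwrite('pics/w4.png',c.img)
print(c.proj([[.5352,-.2855,.08],[.5352,-.2855,.046],[.484,-.2821,.046]]))
"
```

```text
time_s: 18.62
tool_pos: [0.5356, -0.2885, 0.287]
orientation: [0.001, 0.99, -0.139, 0.002]
wrist_force: [-0.3, -0.1, -0.1]
width: 0.6
time_s: 19.25
tool_pos: [0.5361, -0.2857, 0.1675]
orientation: [0.0, 0.99, -0.138, 0.001]
wrist_force: [0.3, -0.7, 0.7]
width: 0.601
t 19.25 p [ 0.5361 -0.2857  0.1675] f [ 0.27 -0.75  0.72] m [-0.01 -0.02  0.  ] w 0.601 q [ 0.585  0.542 -0.271  1.702  0.175  0.919 -0.031]
toolx [ 0.9619 -0.2733  0.0016] y [-2.733e-01 -9.619e-01  3.000e-04] z [ 1.5e-03 -7.0e-04 -1.0e+00]
shift [-0.0011  0.      0.1175] turn [ 0.0003 -0.0016 -0.0011]
[[317.86657491 246.05975022]
 [317.96414285 233.6265672 ]
 [253.41346759 247.02726622]]
```

View pics/w4.png

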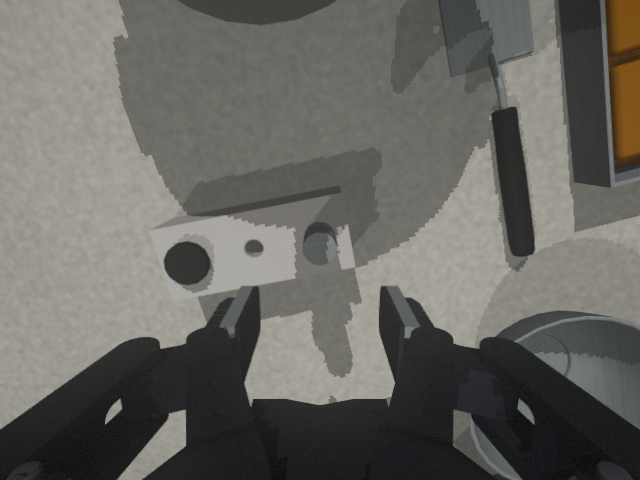

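```bash
python3 -c "
from h import *
c=cv2.imread('pics/w4.png'); crop(c,290,210,360,280,8,'pics/w4z.png')"
```

```text
(no output)
```

View pics/w4z.png

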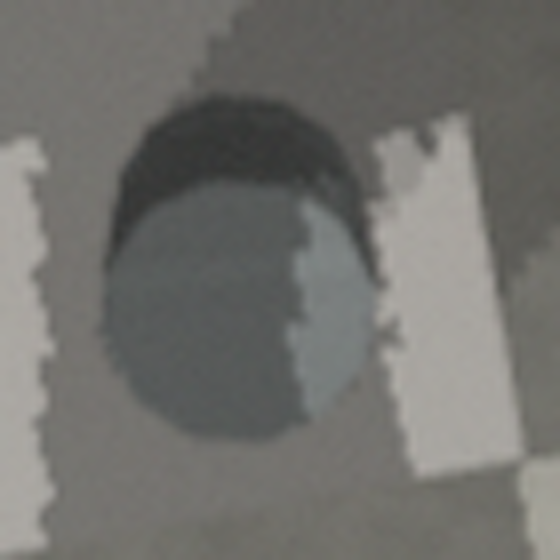

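```bash
python3 -m inch '[[0.0005,0.0017,0.04,0,0,0,-0.2],[0.0005,0.0017,0.08,0,0,0,-0.2],[0.0005,0.0017,0.1,0,0,0,-0.2],[0.0005,0.0017,0.1165,0,0,0,-0.2],[0.0005,0.0017,0.1165,0,0,0,-0.2]]' 40; python3 -c "
from h import *
st()
c=Cam('wrist'); cv2.imwrite('pics/w5.png',c.img)"
```

```text
time_s: 19.92
tool_pos: [0.5356, -0.2868, 0.0496]
orientation: [-0.0, 0.99, -0.138, -0.0]
wrist_force: [-0.3, -0.3, 0.5]
width: 0.599
t 19.925 p [ 0.5356 -0.2868  0.0496] f [-0.3  -0.26  0.46] m [ 0.04  0.02 -0.04] w 0.599 q [ 0.56   0.687 -0.232  1.807  0.235  0.675 -0.082]
toolx [ 9.621e-01 -2.726e-01 -5.000e-04] y [-0.2726 -0.9621 -0.    ] z [-5.e-04  1.e-04 -1.e+00]
```

View pics/w5.png

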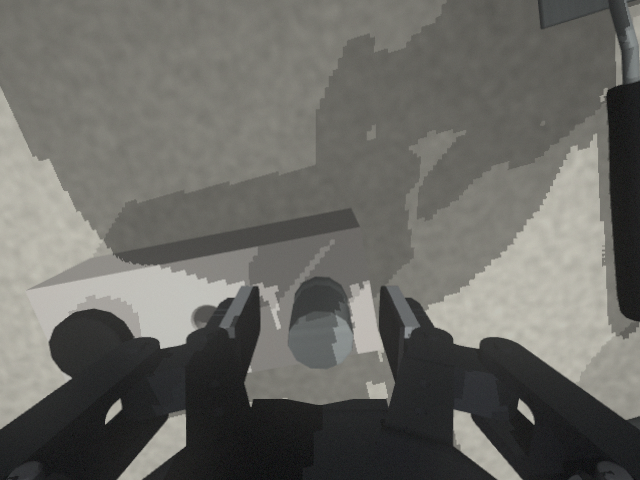

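```bash
python3 -m inch '[[0,0,0,0,0,0,1],[0,0,0,0,0,0,1],[0,0,0,0,0,0,1],[0,0,0,0,0,0,1],[0,0,0,0,0,0,1]]' 40; python3 -c "
from h import *
s,Rm=st()
c=Cam('wrist'); cv2.imwrite('pics/w6.png',c.img); p=s['tool_pos']; print(c.proj([p+[0,0,.03]]))
crop(c.img,240,230,400,390,4,'pics/w6z.png')"
```

```text
time_s: 20.6
tool_pos: [0.5363, -0.2871, 0.051]
orientation: [0.0, 0.99, -0.138, 0.001]
wrist_force: [-1.5, -0.2, 7.8]
width: 0.268
t 20.6 p [ 0.5363 -0.2871  0.051 ] f [-1.49 -0.16  7.77] m [ 0.09  0.22 -0.03] w 0.268 q [ 0.56   0.685 -0.232  1.806  0.235  0.676 -0.082]
toolx [ 0.9621 -0.2727  0.0018] y [-2.727e-01 -9.621e-01  4.000e-04] z [ 1.6e-03 -8.0e-04 -1.0e+00]
[[319.82157984 338.36963825]]
```

View pics/w6z.png

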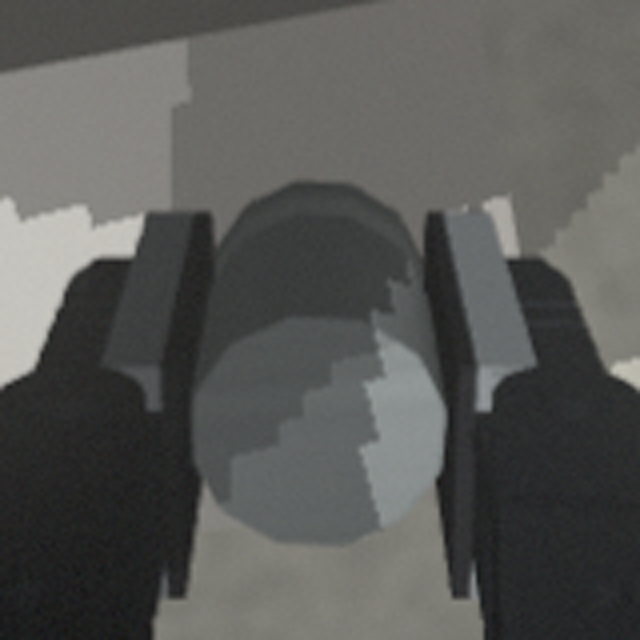

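```bash
python3 -m inch '[[0,0,-0.004,0,0,0,1],[0,0,-0.012,0,0,0,1],[0,0,-0.03,0,0,0,1],[0,0,-0.06,0,0,0,1],[0,0,-0.09,0,0,0,1]]'; python3 -c "
from h import *
s,Rm=st()
c=Cam('wrist'); cv2.imwrite('pics/w7.png',c.img); p=s['tool_pos']; print(c.proj([p+[0,0,.03]]))
crop(c.img,240,230,400,390,4,'pics/w7z.png')
go([.5774,.0305,.345],-15.8)"
```

```text
time_s: 21.28
tool_pos: [0.5357, -0.2868, 0.1418]
orientation: [0.0, 0.99, -0.138, 0.0]
wrist_force: [0.2, -0.4, -0.4]
width: 0.268
t 21.275 p [ 0.5357 -0.2868  0.1418] f [ 0.16 -0.37 -0.4 ] m [-0.02 -0.02  0.01] w 0.268 q [ 0.584  0.571 -0.266  1.729  0.188  0.866 -0.04 ]
toolx [ 9.621e-01 -2.726e-01  4.000e-04] y [-0.2726 -0.9621 -0.    ] z [ 4.e-04 -1.e-04 -1.e+00]
[[319.70866315 338.33982093]]
t 21.325 p [ 0.5375 -0.2875  0.1459] f [ 1.34 -1.11  2.53] m [-0.04 -0.07 -0.02] w 0.266 q [ 0.584  0.566 -0.267  1.725  0.187  0.869 -0.04 ]
toolx [ 0.9621 -0.2728  0.006 ] y [-2.728e-01 -9.621e-01  9.000e-04] z [ 0.0055 -0.0025 -1.    ]
shift [-0.0472 -0.3167 -0.1997] turn [ 0.0009 -0.006  -0.0005]
```

View pics/w7z.png

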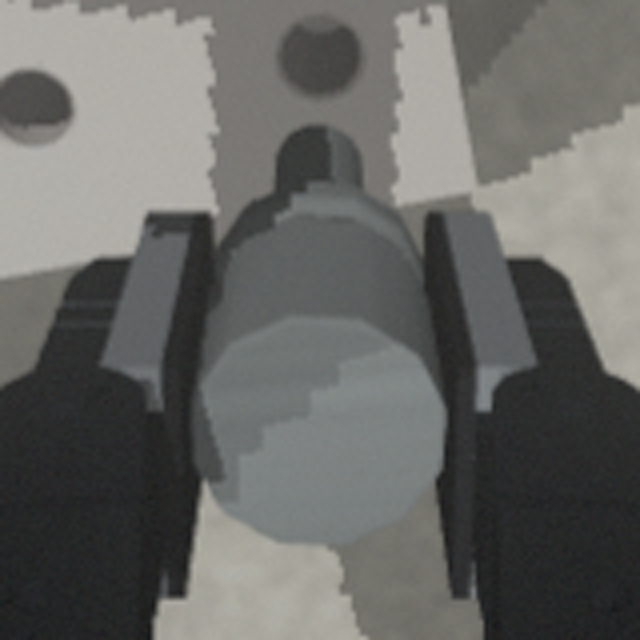

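```bash
python3 -m inch '[[0,0,-0.05,0,0,0,1],[0,0,-0.1,0,0,0,1],[0,0,-0.15,0,0,0,1],[0,0,-0.19,0,0,0,1],[-0.003,-0.02,-0.203,0,0,0,1]]'; python3 -m inch '[[-0.008,-0.055,0,0,0,0,1],[-0.016,-0.11,0,0,0,0,1],[-0.024,-0.165,0,0,0,0,1],[-0.033,-0.22,0,0,0,0,1],[-0.038,-0.26,0,0,0,0,1]]'; python3 -c "
from h import *
go([.5774,.0305,.30],-15.0)
c=Cam('wrist'); cv2.imwrite('pics/w8.png',c.img)
print(c.proj([[.5774,.0305,.224]]))"
```

```text
time_s: 21.95
tool_pos: [0.5384, -0.2679, 0.3463]
orientation: [0.001, 0.99, -0.139, 0.002]
wrist_force: [0.9, -0.2, -1.0]
width: 0.269
time_s: 22.58
tool_pos: [0.5715, -0.0021, 0.3426]
orientation: [-0.0, 0.991, -0.136, -0.001]
wrist_force: [0.5, 0.3, -0.7]
width: 0.267
t 22.575 p [ 0.5715 -0.0021  0.3426] f [ 0.54  0.26 -0.65] m [-0.03 -0.06 -0.02] w 0.267 q [ 0.18   0.357 -0.378  1.522  0.134  1.289 -0.487]
toolx [ 0.9631 -0.2693 -0.0013] y [-2.693e-01 -9.631e-01 -7.000e-04] z [-0.0011  0.001  -1.    ]
shift [-0.0031 -0.033   0.0427] turn [-0.0007  0.0013 -0.0109]
[[315.40705436 191.22243772]]
```

View pics/w8.png

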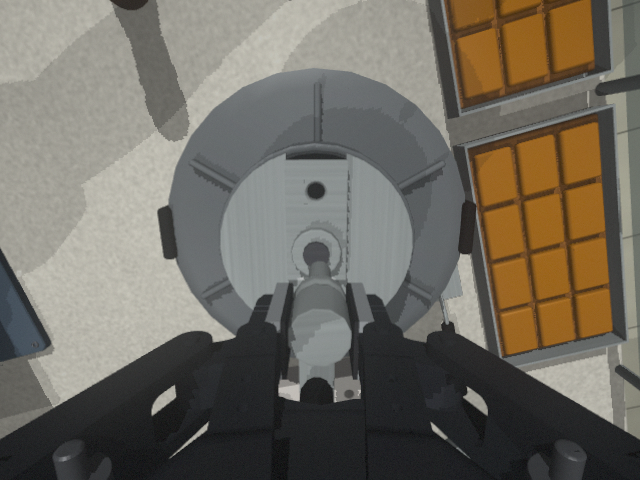

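The hole shows at (316,191), predicted (315,191). Moving over it to TCP z≈0.285.

```bash
python3 -m inch '[[-0.001,-0.011,0.01,0,0,0,1],[-0.002,-0.022,0.02,0,0,0,1],[-0.0031,-0.033,0.04,0,0,0,1],[-0.0031,-0.033,0.055,0,0,0,1],[-0.0031,-0.033,0.055,0,0,0,1]]'; python3 -c "
from h import *
go([.5774,.0305,.27],-15.0)
c=Cam('wrist'); cv2.imwrite('pics/w9.png',c.img)
print(c.proj([[.5774,.0305,.224]]))
c=Cam('scene'); crop(c.img,280,190,400,280,6,'pics/s9z.png')
t=Cam('top'); crop(t.img,280,190,400,280,6,'pics/t9z.png')
"
```

```text
time_s: 23.25
tool_pos: [0.5778, 0.0252, 0.2863]
orientation: [0.001, 0.99, -0.138, -0.001]
wrist_force: [-0.0, 0.7, -1.0]
width: 0.264
t 23.25 p [0.5778 0.0252 0.2863] f [-0.04  0.66 -0.96] m [-0.02  0.01  0.03] w 0.264 q [ 0.13   0.404 -0.379  1.604  0.159  1.167 -0.562]
toolx [ 0.9618 -0.2737 -0.0026] y [-0.2737 -0.9618  0.0015] z [-3.e-03 -8.e-04 -1.e+00]
shift [-0.0018 -0.005   0.0163] turn [ 0.0015  0.0027 -0.0155]
[[316.76092437 249.56557968]]
```

View pics/w9.png

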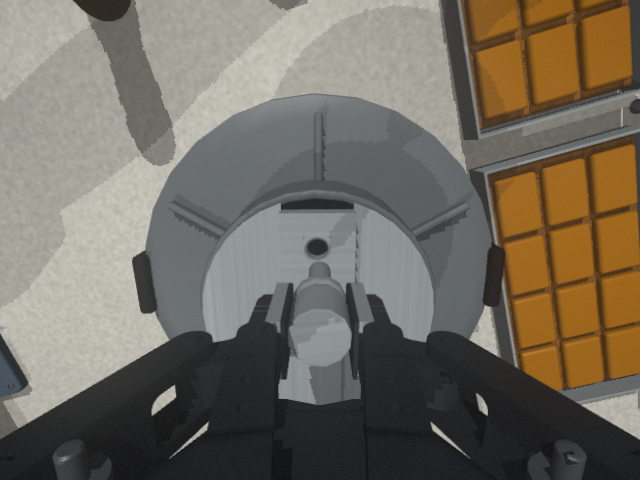

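View pics/s9z.png

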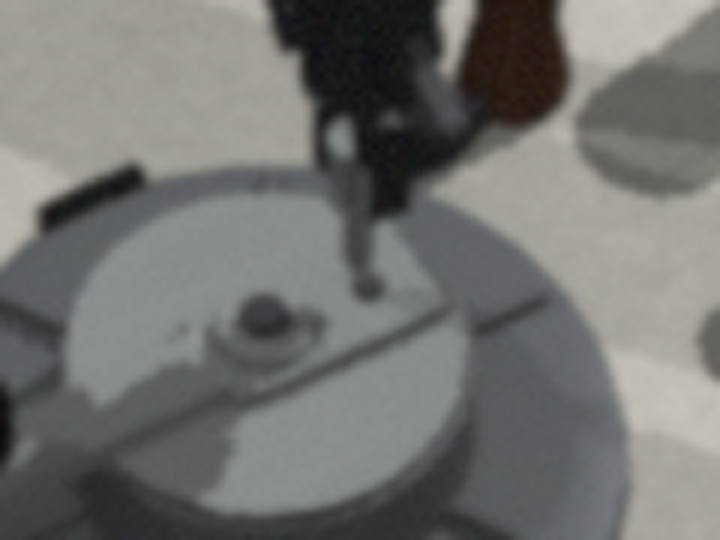

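View pics/t9z.png

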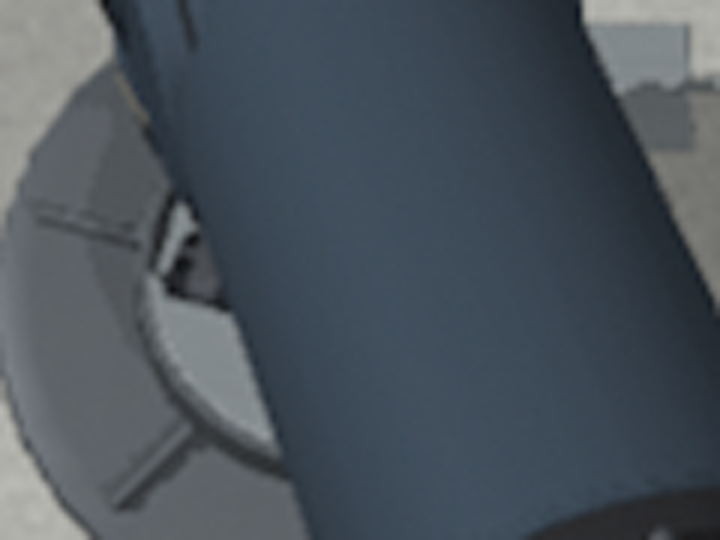

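```bash
python3 -m inch '[[-0.0009,-0.0025,0.003,0,0,0,1],[-0.0018,-0.005,0.006,0,0,0,1],[-0.0018,-0.005,0.006,0,0,0,1],[-0.0018,-0.005,0.006,0,0,0,1],[-0.0018,-0.005,0.006,0,0,0,1]]'; python3 -c "
from h import *
s,_=st()
c=Cam('wrist'); cv2.imwrite('pics/w10.png',c.img)
print(c.proj([[.5774,.0305,.224]]))
go([.5774,.0305,.27],-15.0)
crop(c.img,260,190,380,330,4,'pics/w10z.png')
c=Cam('scene'); crop(c.img,310,200,380,260,8,'pics/s10z.png');print(c.proj([[.5774,.0305,.224],s['tool_pos']-[0,0,.045],s['tool_pos']]))
"
```

```text
time_s: 24.02
tool_pos: [0.5783, 0.0316, 0.2819]
orientation: [0.0, 0.99, -0.138, 0.0]
wrist_force: [0.5, -0.2, -0.6]
width: 0.269
t 24.025 p [0.5783 0.0316 0.2819] f [ 0.46 -0.21 -0.64] m [-0.01 -0.01  0.  ] w 0.269 q [ 0.12   0.407 -0.381  1.612  0.162  1.154 -0.574]
toolx [ 9.621e-01 -2.727e-01  1.000e-04] y [-0.2727 -0.9621  0.    ] z [ 1.e-04 -0.e+00 -1.e+00]
[[318.63318309 261.98026343]]
t 24.075 p [0.5783 0.0316 0.2819] f [-0.06  0.13 -0.1 ] m [-0.02  0.02  0.05] w 0.27 q [ 0.12   0.407 -0.381  1.612  0.162  1.154 -0.574]
toolx [ 9.621e-01 -2.727e-01  1.000e-04] y [-0.2727 -0.9621 -0.    ] z [ 1.e-04  0.e+00 -1.e+00]
shift [-0.0005  0.0013  0.0119] turn [-0.     -0.0001 -0.0144]
[[341.44649475 237.79615723]
 [342.10234803 234.20093437]
 [342.28183283 221.4603743 ]]
```

View pics/w10z.png

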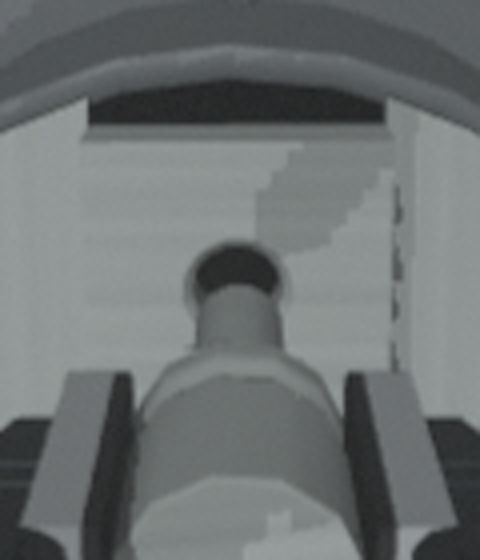

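View pics/s10z.png

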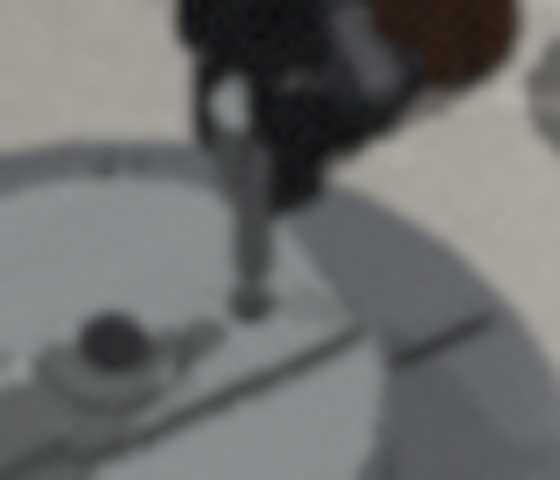

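```bash
python3 -m inch '[[-0.0003,0.0014,0,0,0,0,1],[-0.0003,0.0014,0.004,0,0,0,1],[-0.0003,0.0014,0.009,0,0,0,1],[-0.0003,0.0014,0.014,0,0,0,1],[-0.0003,0.0014,0.018,0,0,0,1]]'; python3 -c "
from h import *
s,_=st()
c=Cam('scene'); crop(c.img,310,200,380,260,8,'pics/s11z.png')"
```

```text
time_s: 24.75
tool_pos: [0.5774, 0.0304, 0.2633]
orientation: [0.0, 0.99, -0.138, -0.0]
wrist_force: [-0.3, -0.2, 0.1]
width: 0.267
t 24.75 p [0.5774 0.0304 0.2633] f [-0.25 -0.21  0.05] m [0.02 0.   0.01] w 0.267 q [ 0.121  0.42  -0.379  1.643  0.169  1.111 -0.579]
toolx [ 9.621e-01 -2.725e-01 -4.000e-04] y [-2.725e-01 -9.621e-01  1.000e-04] z [-5.e-04  0.e+00 -1.e+00]
```

View pics/s11z.png

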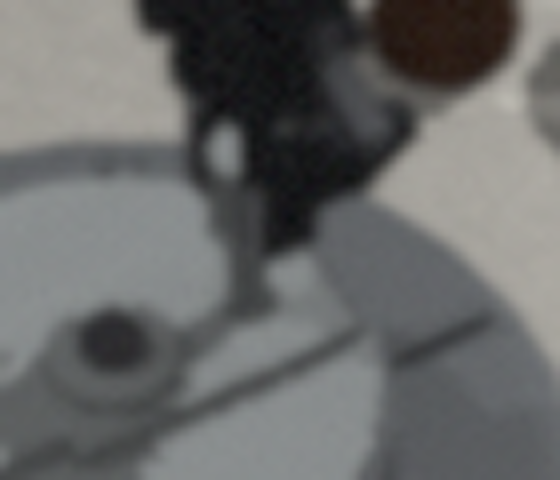

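Nose is entering the hole without any contact force. Continuing down.

```bash
python3 -m inch '[[0,0,0.003,0,0,0,1],[0,0,0.006,0,0,0,1],[0,0,0.009,0,0,0,1],[0,0,0.012,0,0,0,1],[0,0,0.013,0,0,0,1]]'
```

```text
time_s: 25.42
tool_pos: [0.5775, 0.0303, 0.2506]
orientation: [0.0, 0.99, -0.138, -0.0]
wrist_force: [0.2, -0.6, -0.7]
width: 0.269
```

```bash
python3 -m inch '[[0,0,0.002,0,0,0,1],[0,0,0.004,0,0,0,1],[0,0,0.006,0,0,0,1],[0,0,0.008,0,0,0,1],[0,0,0.01,0,0,0,1]]'
```

```text
time_s: 26.05
tool_pos: [0.5775, 0.0304, 0.2407]
orientation: [-0.0, 0.99, -0.138, 0.0]
wrist_force: [-0.3, 0.7, -0.9]
width: 0.267
```

```bash
python3 -m inch '[[0,0,0.002,0,0,0,1],[0,0,0.004,0,0,0,1],[0,0,0.006,0,0,0,1],[0,0,0.008,0,0,0,1],[0,0,0.0085,0,0,0,1]]'; python3 -c "
from h import *
st()
c=Cam('wrist'); cv2.imwrite('pics/w12.png',c.img);crop(c.img,260,190,380,360,4,'pics/w12z.png')
c=Cam('scene'); crop(c.img,310,200,380,260,8,'pics/s12z.png')"
```

```text
time_s: 26.68
tool_pos: [0.5775, 0.0304, 0.2322]
orientation: [-0.0, 0.99, -0.138, -0.0]
wrist_force: [0.7, -0.7, -0.7]
width: 0.266
t 26.675 p [0.5775 0.0304 0.2322] f [ 0.68 -0.7  -0.68] m [ 0.03  0.02 -0.03] w 0.266 q [ 0.116  0.446 -0.374  1.69   0.184  1.04  -0.594]
toolx [ 9.621e-01 -2.725e-01 -2.000e-04] y [-0.2725 -0.9621  0.    ] z [-2.e-04  0.e+00 -1.e+00]
```

View pics/w12z.png

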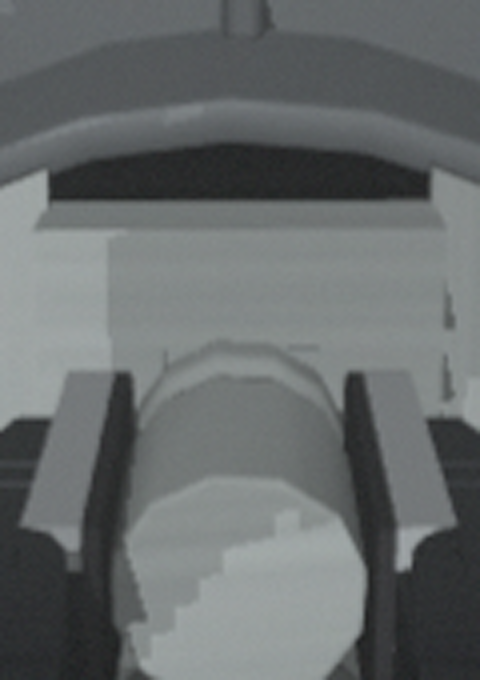

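View pics/s12z.png

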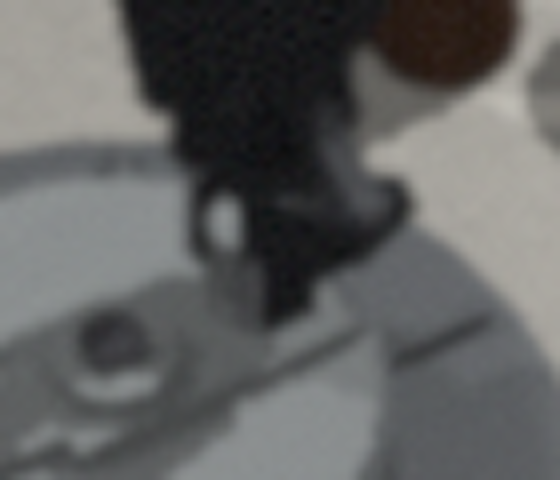

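```bash
python3 -m inch '[[0,0,0.001,0,0,0,1],[0,0,0.002,0,0,0,1],[0,0,0.003,0,0,0,1],[0,0,0.0035,0,0,0,1],[0,0,0.004,0,0,0,1]]'
```

```text
time_s: 27.4
tool_pos: [0.5776, 0.0305, 0.2289]
orientation: [-0.0, 0.99, -0.138, 0.0]
wrist_force: [-2.0, -0.1, 8.4]
width: 0.268
```

```bash
python3 -m inch '[[0,0,0,0,0,0,0.3],[0,0,0,0,0,0,0.1],[0,0,0,0,0,0,0],[0,0,0,0,0,0,0],[0,0,0,0,0,0,0]]'; python3 -c "
from h import *
st()
c=Cam('wrist'); cv2.imwrite('pics/w13.png',c.img);crop(c.img,240,190,400,360,4,'pics/w13z.png')"
```

```text
time_s: 28.02
tool_pos: [0.5775, 0.0304, 0.2283]
orientation: [0.0, 0.99, -0.138, -0.0]
wrist_force: [-0.0, 0.6, -0.2]
width: 0.499
t 28.025 p [0.5775 0.0304 0.2283] f [-0.01  0.56 -0.22] m [0.01 0.01 0.04] w 0.499 q [ 0.116  0.45  -0.373  1.696  0.186  1.031 -0.596]
toolx [ 9.621e-01 -2.726e-01 -1.000e-04] y [-0.2726 -0.9621  0.    ] z [-1.e-04 -0.e+00 -1.e+00]
```

View pics/w13z.png

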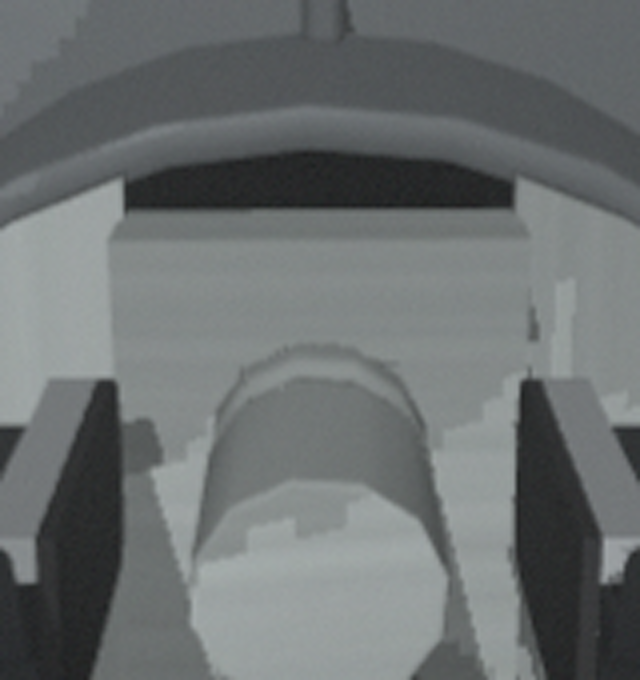

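```bash
python3 -m inch '[[0,0,-0.01,0,0,0,0],[0,0,-0.03,0,0,0,0],[0,0,-0.05,0,0,0,0],[0,0,-0.055,0,0,0,0.5],[0,0,-0.055,0,0,0,1]]'; python3 -m inch '[[0,0,0,0,0,0,1],[0,0,0,0,0,0,1],[0,0,0.006,0,0,0,1],[0,0,0.011,0,0,0,1],[0,0,0.016,0,0,0,1]]'
```

```text
time_s: 28.7
tool_pos: [0.5776, 0.0304, 0.2835]
orientation: [-0.0, 0.99, -0.138, 0.0]
wrist_force: [0.8, -0.4, -0.0]
width: 0.083
time_s: 29.32
tool_pos: [0.5774, 0.0304, 0.2667]
orientation: [0.0, 0.99, -0.138, -0.0]
wrist_force: [-0.9, 0.3, -0.5]
width: -0.004
```

```bash
python3 -m inch '[[0,0,0.002,0,0,0,1],[0,0,0.004,0,0,0,1],[0,0,0.006,0,0,0,1],[0,0,0.007,0,0,0,1],[0,0,0.008,0,0,0,1]]'
```

```text
time_s: 29.95
tool_pos: [0.5776, 0.0304, 0.2593]
orientation: [-0.0, 0.99, -0.138, 0.0]
wrist_force: [0.3, 0.5, -0.6]
width: -0.001
```

```bash
python3 -m inch '[[0,0,0.0005,0,0,0,1],[0,0,0.001,0,0,0,1],[0,0,0.0015,0,0,0,1],[0,0,0.002,0,0,0,1],[0,0,0.0025,0,0,0,1]]'
```

```text
time_s: 30.58
tool_pos: [0.5779, 0.0305, 0.258]
orientation: [-0.0, 0.99, -0.138, 0.001]
wrist_force: [-3.1, -0.3, 12.1]
width: 0.003
```

Head top is felt at z = 0.258 m, which is 0.224 + 0.034, so the pin is fully home. Retreating and checking.

```bash
python3 -m inch '[[0,0,-0.02,0,0,0,1],[0,0,-0.05,0,0,0,1],[0,0,-0.08,0,0,0,0.5],[0,0,-0.1,0,0,0,0],[0,0,-0.12,0,0,0,0]]'; python3 -m inch '[[-0.05,0.02,0,0,0,0,0],[-0.1,0.04,0,0,0,0,0],[-0.12,0.05,0,0,0,0,0],[-0.12,0.05,0,0,0,0,0],[-0.12,0.05,0,0,0,0,0]]'; python3 -c "
from h import *
st()
c=Cam('scene'); cv2.imwrite('pics/s14.png',c.img); crop(c.img,180,180,400,380,3,'pics/s14z.png')
c=Cam('wrist'); cv2.imwrite('pics/w14.png',c.img)"
```

```text
time_s: 31.2
tool_pos: [0.5775, 0.0304, 0.3776]
orientation: [-0.0, 0.99, -0.138, 0.0]
wrist_force: [0.6, -0.4, -0.1]
width: 0.502
time_s: 31.82
tool_pos: [0.4493, 0.0151, 0.3769]
orientation: [-0.0, 0.99, -0.138, 0.0]
wrist_force: [0.0, 0.0, -0.3]
width: 0.502
t 31.825 p [0.4493 0.0151 0.3769] f [ 0.01  0.   -0.25] m [-0.02 -0.03  0.01] w 0.502 q [ 0.203  0.136 -0.398  1.727  0.055  1.288 -0.483]
toolx [ 9.621e-01 -2.726e-01  6.000e-04] y [-2.726e-01 -9.621e-01 -4.000e-04] z [ 7.e-04  2.e-04 -1.e+00]
```

View pics/s14z.png

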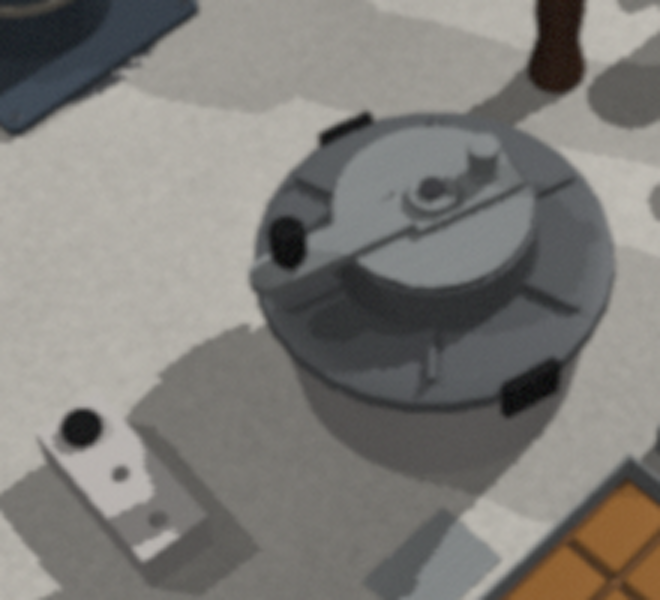

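View pics/w14.png

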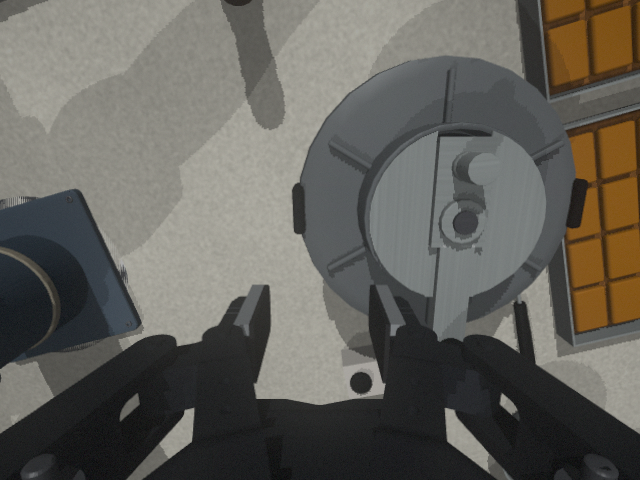

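The pin's head sits flat on the bar (scene crop (482,160), wrist image (480,165)). Its block hole is empty, the bung is still in place, and the arm is clear of everything.

```bash
python3 -c "
from rig import sign_off
print(sign_off())"
```

```text
the job is handed in; nothing more can be done
None
```

The pin is in and the job is handed in, but I pushed slightly past the 20 N limit at the counter-clockwise stop.

- **Slack:** I gripped the knob and turned the crank clockwise until it bore, at about -119.4° with 10 N at the knob. Then I turned it counter-clockwise until it bore, at about -90.6° with 10 N. That is roughly 29° of free play. I set the crank at -105.4°, within about 0.4° of midway.
- **Over-force:** at the counter-clockwise stop I had sent two 2° steps together, and the second one pushed the reading to about 21 N before I backed off. The limit is "about 20 N". I saw no sign of the drive giving way, and the pin later slid in without resistance.
- **Pin:** I lifted it from the block and lowered it through the crank into the drive. I felt no contact until the head seated.
- **Last checks:**
  - Pressing lightly on the head put its top at 258 mm, which is exactly the fully-home height.
  - The final pictures show the head flat on the bar, the bung still in the block and the gripper open and clear. I did not check the mug, jar or spatula separately, but the arm never went near them.
  - The wrist force read about zero.
  - It took about 32 s.

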